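Put the tool packs on charge in the latched charging box

ROBOT

A 6-joint arm with a two-finger parallel gripper is mounted at the origin on a cart in front of the work surface, level with it; the furniture and walls round the work are solid. World frame = base frame: x ahead of the robot, y to its left, z up, the work surface at z = 0. Lengths are in m, angles in rad, forces in N, time in s.
With the tool pointing down it reaches from about 0.275 to 0.825 m from the base axis. Payload 4.9 kg.
Tool frame: the origin (TCP) lies at the very end of the fingers, on their centre line; the grasp point (between the pads) lies 19 mm behind it; z points along the fingers, y is the line along which they close (so a half turn about z gives the same grasp; the last joint's range is limited). The gripper opens to 85 mm and grips with 20 to 120 N. Pads are 22 mm wide; open, the fingers measure 114 mm over their backs; the gripper's body (76 mm by 85 mm) begins 54 mm behind the grasp point. The pads swing forward as they close: fully open they stand 13 mm farther back than shut.
Start: joints at [0.974, 0.326, -0.193, 1.052, 0, 1.437], TCP at [0.246, 0.492, 0.231] pointing down, gripper open.
Joint ranges: [-2.65, 2.65], [-0.97, 1.79], [-1.3, 1.35], [-1.93, 2.1], [-1.47, 1.37], [-3.14, 3.14]. Speed limits (rad/s): [2.57, 2.57, 3.14, 3.14, 3.14, 3.14].

INTERFACE

Orientations are given as a 3x3 rotation matrix whose columns are the frame's x, y, z axes.
In Python, from cell import arm, optics, close_job gives the robot as it stands.
- The arm moves only by the tool apply_moves, never from a script. Its argument "series" is a list of rows, each a list of 3 entries, a list of its own where there are three numbers: the turn, a rotation vector about the tool's x, y, z in rad, then the shift along the tool's x, y, z in cm, then the finger opening in cm, from 0 to 8.54. In form: [[[rx, ry, rz], [x, y, z], hand], ...]. A call has 1 to 12 rows; each row shifts and turns the commanded pose from where the row before left it, along the tool's axes as they then stand; what a row does not reach is not made up. A row lasts 1/10 s, in which the tool goes at most 50 mm and 8.59 degrees, less where a joint would pass 70% of its speed; a pose out of reach is approached as far as the arm can. A call is refused whole if a number of a shift passes 5 or a number of a turn 0.15, either way. A call with a gripper value outside its range is refused whole. The fingers move at their own pace and stop on an object; the grip force is fixed at half the most. Time passes only in rows, so rows that do not move let the fingers close. It gives the time, the measured TCP pose, the force, the opening and the grip force at its end, in the units of the state.
- arm.read_state(): the state, without advancing time (a new reading comes with each control period).
- optics.read_camera(name): name is "scene" or "top" or "wrist"; returns a dict with "pixels" (400x640x3 uint8, blue, green, red), "range_z" (400x640 float32, m along the optical axis (not along the pixel's ray), 0 where there is no reading), "fov_y" (degrees; the focal length in pixels is half the picture's height over the tangent of half this angle, whatever the lens; pixels are square), "cx", "cy" (the principal point, pixels), "pose" (4x4, takes a point from camera to world coordinates). Camera axes: x right, y down, z forward; pixel columns grow to the right and rows downward; lengths in m; the calibration is good to about 2 mm. A picture is of the moment at which its call begins.
- close_job(): hands the job in; it is judged then, once.
The state is a dict: "time_s": time; "q": joint angles; "qd": joint speeds; "tau": joint torques, N m; "position": TCP position; "eef_rot": TCP orientation; "force": force on the tool from outside, world axes, zero at the start; "moment": the same for the moment, N m; "gripper_width": opening from 0.0 (shut) to 1.0 (fully open); "grasp_force": force on a finger pad.
Only numpy, scipy, OpenCV 4.12 (cv2) and the standard library are available. Lean on these libraries where they do the work, as an engineer would, in place of code of your own. Each camera call takes 0.05 s, during which the arm holds its last target. There are 200 camera calls.

TASK

Put all the tool battery packs lying on the bench on charge in the grey charging box: flip the toggle latch on its front open, swing the lid right up, lay every pack flat on the floor of the box, none on top of another, and shut the lid fully again, leaving the latch undone. Only then turn the selector knob on the end of the box to the mark with three studs, and leave the other things on the bench alone.

Things in the scene. Friction and masses are not known exactly. Their poses are not given: they have to be found in the camera images.
- charge_box: grey steel charging box fixed to the bench, 150 mm deep (x) x 250 wide (y) x 60 high, walls and floor 5 mm; latch side faces -x (the robot), z up; origin at the centre of the underside of the box proper. A black control pod, 104 (x) x 84 (y) x 62 mm high, is joined to its -y end, centre at x = -5, y = -167 mm. The top of the shut lid is at z = 78.5 mm
- box_floor (a point): centre of the upper face of the box's inner floor, 5 mm above the box's underside; axes as the box. The inside measures 140 mm (x) by 240 mm (y), rim 55 mm above the floor
- latch (a joint): toggle latch on the middle of the box's front, rad: 0 shut (lever upright, its hook over a lug on the lid's front edge, holding the lid down); it swings out to -x of the box and down, up to 1.5. Spring over-centre: pushed past about 0.6 it snaps over and rests near 1.3; let go sooner it snaps shut again. Takes 4 to 8 N at the tab
- latch_tab (a point): middle of the top edge of the latch's black tab, moving with the lever, 74 mm from the pivot. The tab is 44 mm wide (y), 6 thick (x); shut, it stands 28 mm above the lid's top and 12 mm in front of the lid's front edge, 49 mm in front of the handle bar, so it can be pinched, or pushed outward from behind by the fingertips
- latch_pivot (a point): the latch's pivot axis, along y of the box, on the box's front, 34 mm above the bench
- lid (a joint): lid angle in rad: 0 shut, 1.57 upright, at most 1.75; it opens by its front edge rising. A stiff friction hinge (about 0.27 Nm) holds it at any angle (fully up it leans back past upright), so it must be pressed right down to shut it, about 2 to 5 N at the front edge
- lid_hinge (a point): hinge axis of the lid (along y of the box), at the box's far edge, x = +75 mm in the box, 62 mm above the bench. The lid panel is 17 mm thick, 156 deep and 256 wide; shut, it reaches from 3 mm behind this axis to 153 mm in front of it, from 1 mm below it to 16 mm above it
- lid_handle (a point): middle of the round black handle bar on the lid, 12 mm thick, running 110 mm along y; shut, it stands 110 mm in front of and 56 mm above the hinge axis, its centre 40 mm above the lid's top (34 mm clear under it). The frame turns with the lid
- selector (a joint): selector knob angle in rad, growing clockwise seen from above. It clicks into three positions: 0 (one stud), 0.75 (two studs), 1.5 (three studs); it starts at one or two studs. Takes about 0.1 Nm; a knob let go between two clicks into the nearer one
- selector_grip (a point): on the knob's axis at mid-height of its grip, 83 mm above the bench, in the middle of the pod's top. The grip is an upright bar 46 mm long (x of this frame), 12 thick (y), from 71 to 94 mm above the bench, on a round skirt 48 mm across whose top is at 71 mm; x of this frame is where its white pointer shows and turns with the knob
- pack_1: a black tool battery pack with a red top pad, 100 mm long (its x) x 50 wide (its y) x 44 high; the body to grip is 48 mm wide and 36 high; 0.3 to 0.5 kg; origin at the centre of its underside, z up. Lies flat on the bench at the start; one or two of the four are absent in a run (None)
- pack_2: a black tool battery pack with a red top pad, 100 mm long (its x) x 50 wide (its y) x 44 high; the body to grip is 48 mm wide and 36 high; 0.3 to 0.5 kg; origin at the centre of its underside, z up. Lies flat on the bench at the start; one or two of the four are absent in a run (None)
- pack_3: a black tool battery pack with a red top pad, 100 mm long (its x) x 50 wide (its y) x 44 high; the body to grip is 48 mm wide and 36 high; 0.3 to 0.5 kg; origin at the centre of its underside, z up. Lies flat on the bench at the start; one or two of the four are absent in a run (None)
- pack_4: a black tool battery pack with a red top pad, 100 mm long (its x) x 50 wide (its y) x 44 high; the body to grip is 48 mm wide and 36 high; 0.3 to 0.5 kg; origin at the centre of its underside, z up. Lies flat on the bench at the start; one or two of the four are absent in a run (None)
- tape_roll: roll of clear packing tape lying flat, 94 mm across and 48 mm high, loose, not to be disturbed; origin at the centre of its underside
- meter: hand meter lying on its back, 146 x 69 x 47 mm, loose, not to be disturbed; origin at the centre of its underside
- cutters: side cutters lying flat, 142 x 60 x 15 mm, loose, not to be disturbed; origin at the centre of the underside

How it is judged:
On the way, in this order (a step that is already met when the one before it is completed fails the run):
1. the latch is flipped open (value of joint latch above 1 rad), for 0.2 s.
2. the lid is swung right up (value of joint lid above 1.2 rad), for 0.2 s.
3. every pack present lies flat on the floor of the box (x of pack_1 in the frame of box_floor between -0.06 and 0.06 m and y of pack_1 in the frame of box_floor between -0.11 and 0.11 m and z of each of pack_1, pack_2, pack_3, pack_4 in the frame of box_floor below 0.01 m and angle between each of pack_1, pack_2, pack_3, pack_4's own z axis and vertical below 0.15 rad and x of pack_2 in the frame of box_floor between -0.06 and 0.06 m and y of pack_2 in the frame of box_floor between -0.11 and 0.11 m and x of pack_3 in the frame of box_floor between -0.06 and 0.06 m and y of pack_3 in the frame of box_floor between -0.11 and 0.11 m and x of pack_4 in the frame of box_floor between -0.06 and 0.06 m and y of pack_4 in the frame of box_floor between -0.11 and 0.11 m), for 0.2 s.
4. the lid is shut over them (all of step 3 and value of joint lid below 0.04 rad), for 0.2 s.
5. the selector is turned to three studs (value of joint selector between 1.35 and 1.65 rad), for 0.2 s.
At the end, for the whole second after the job is handed in: every pack present lies flat (within 0.15 rad) at rest on the box's floor (underside under 10 mm above it), the lid is shut (under 0.04 rad), the latch is still open (over 1.0 rad), the selector is at three studs (1.5 within 0.15 rad) (all of step 4 and all of step 5 and value of joint latch above 1 rad and linear speed of each of pack_1, pack_2, pack_3, pack_4 below 0.02 m/s); the robot touches nothing.
It fails at once if tape roll moved more than 50 mm (distance of tape_roll from where it was at the start of the episode above 0.05 m).
It fails at once if meter moved more than 50 mm (distance of meter from where it was at the start of the episode above 0.05 m).
It fails at once if cutters moved more than 50 mm (distance of cutters from where it was at the start of the episode above 0.05 m).
Of pack_1, pack_2, pack_3, pack_4 only 2 to 3 are there at a start; the rules pass over those that are not, and their reading is None.
At some moment in a run one of pack_1, pack_2, pack_3, pack_4 may be knocked a few centimetres aside while the robot is not near it.
Once in a run the grip may slacken for a moment while it holds something.
It also fails if it takes over 210 s, if anything falls off the work surface, if the arm or the gripper's body presses on something with over 40 N, if the wrist force passes 120 N, or if a joint passes its speed limit or range.

## Working session

There is one attempt and no reset: what is moved stays moved. The work goes in short steps, Python scripts to look and compute and a tool call to move; the robot and the scene stay as the last step left them, time stands still between calls to the robot, and variables do not carry over. Pictures are saved under pics/ and viewed, at most 14 in all, crops included, and the job is handed in when it is done.

Besides the shell and the picture viewer there is one more tool, called after "Emit:" as a command line: name --argument value ..., lists and objects as JSON in quotes. apply_moves: Moves the arm, as the interface text tells. Its arguments: {"type":"object","properties":{"series":{"type":"array"}},"required":["series"]}

```bash
mkdir -p pics; cat > h.py <<'E'
import numpy as np, cv2
from cell import arm, optics, close_job
def cam(n,save=None):
    c=optics.read_camera(n)
    if save: cv2.imwrite('pics/'+save,c['pixels'])
    return c
def cloud(c):
    r=c['range_z'];h,w=r.shape;f=h/2/np.tan(np.radians(c['fov_y'])/2)
    u,v=np.meshgrid(np.arange(w),np.arange(h))
    P=np.stack([(u-c['cx'])/f*r,(v-c['cy'])/f*r,r],-1)
    T=np.array(c['pose']);return P@T[:3,:3].T+T[:3,3]
E
python3 - <<'E'
from h import *
s=arm.read_state();print(s['time_s'],s['position'],np.round(s['eef_rot'],3),s['gripper_width'])
for n in('top','scene'):
    c=cam(n,n+'0.png');np.savez(n+'0.npz',P=cloud(c),I=c['pixels']);print(n,c['fov_y'],c['cx'],c['cy'],np.round(c['pose'],3))
E
```

```text
0.0 [0.24519033 0.49166858 0.23048291] [[-0.895  0.446 -0.001]
 [ 0.446  0.895 -0.001]
 [ 0.    -0.002 -1.   ]] 1.0000996270103242
top 56.216328112229796 320.7549202143818 203.7723661082039 [[ 0.006 -0.991  0.137  0.434]
 [-1.    -0.007 -0.009  0.028]
 [ 0.01  -0.137 -0.991  1.213]
 [ 0.     0.     0.     1.   ]]
scene 54.69444864634319 317.7175594985785 202.65064254214823 [[ 0.833 -0.442  0.334  0.152]
 [-0.553 -0.648  0.523 -0.661]
 [-0.015 -0.62  -0.784  1.075]
 [ 0.     0.     0.     1.   ]]
```

View pics/top0.png

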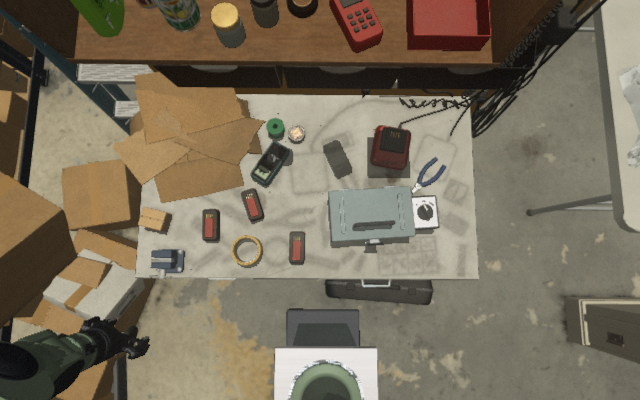

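View pics/scene0.png

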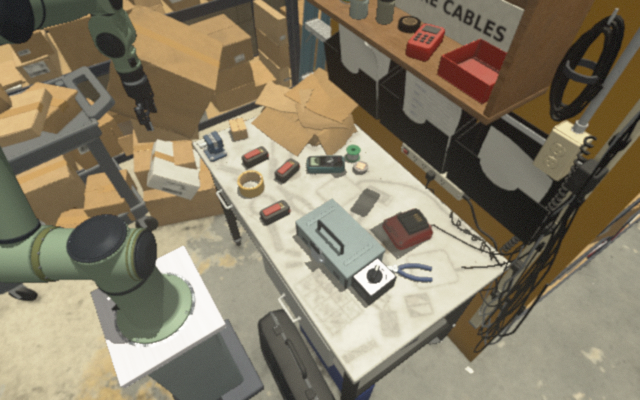

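The top view shows three red-topped packs at (210,225), (253,205) and (297,248). The box is around (371,217) with its knob at (426,212), and the latch tab is at (372,247). The tape is at (246,250), the meter at (270,163) and the cutters at (430,175).

```bash
python3 - <<'E'
from h import *
for n in('top','scene'):
    d=np.load(n+'0.npz');P=d['P'];I=d['I'];hsv=cv2.cvtColor(I,cv2.COLOR_BGR2HSV)
    m=(((hsv[...,0]<10)|(hsv[...,0]>170))&(hsv[...,1]>110)&(P[...,2]<.07)&(P[...,2]>.02)&(P[...,0]<.75)).astype('u1')
    k,l,st,ce=cv2.connectedComponentsWithStats(m)
    for i in range(1,k):
        if st[i,4]<40: continue
        q=P[l==i]; print(n,'red',st[i,4],ce[i].round(),np.median(q,0).round(4),[round(float(x),4) for z in cv2.minAreaRect((q[:,:2]*1000).astype('f4')) for x in np.ravel(z)])
    # lid top
    m=(abs(P[...,2]-.0785)<.008)&(P[...,0]>.3)&(P[...,0]<.75)&(abs(P[...,1]+.12)<.3)
    k,l,st,ce=cv2.connectedComponentsWithStats(m.astype('u1'))
    i=1+np.argmax(st[1:,4]);q=P[l==i];print(n,'lid',st[i],q.mean(0),cv2.minAreaRect((q[:,:2]*1000).astype('f4')))
    m=(P[...,2]>.108)&(P[...,2]<.13)&(P[...,0]>.3)&(P[...,0]<.75)&(P[...,1]<0.05)&(P[...,1]>-.35)
    k,l,st,ce=cv2.connectedComponentsWithStats(m.astype('u1'))
    for i in range(1,k):
        if st[i,4]>10:q=P[l==i];print(n,'high',st[i,4],ce[i].round(),q.mean(0).round(4),cv2.minAreaRect((q[:,:2]*1000).astype('f4')))
    m=(I.min(-1)>170)&(abs(P[...,2]-.062)<.01)&(P[...,1]<-.1)&(P[...,0]>.3)&(P[...,0]<.7)
    q=P[m];print(n,'pod',len(q),cv2.minAreaRect((q[:,:2]*1000).astype('f4')))
d=np.load('top0.npz');P=d['P'];I=d['I']
for u,v in((338,158),(390,145),(246,250),(270,163),(430,175),(480,265),(160,258)):print(u,v,P[v,u].round(3))
cv2.imwrite('pics/box0.png',cv2.resize(I[150:290,190:450],None,fx=3,fy=3,interpolation=cv2.INTER_CUBIC))
E
```

```text
top red 160 [252. 207.] [0.5837 0.2337 0.0438] [584.576, 234.2727, 59.0184, 26.4341, 20.397]
top red 155 [209. 227.] [0.5192 0.3668 0.0438] [518.7065, 366.4869, 59.9306, 25.9072, 3.0155]
top red 154 [296. 250.] [0.4502 0.0932 0.0433] [448.7644, 93.2212, 58.5894, 24.6837, 0.0681]
top lid [ 328  186   87   57 4082] [ 0.56294973 -0.13496579  0.0785152 ] ((558.8729248046875, -136.1721954345703), (169.57992553710938, 255.9580078125), 3.8737735748291016)
top high 167 [374. 223.] [ 0.5283 -0.1378  0.1229] ((528.7942504882812, -138.01121520996094), (11.868794441223145, 118.43878936767578), 4.209230899810791)
top pod 465 ((570.48486328125, -303.6889343261719), (93.6349868774414, 72.36663055419922), 4.442295074462891)
scene red 76 [252. 154.] [0.5169 0.3647 0.0432] [515.175, 365.9184, 58.5024, 23.9778, 2.5664]
scene red 85 [284. 168.] [0.5806 0.2324 0.043 ] [582.5176, 233.8214, 60.8361, 25.5074, 20.7815]
scene red 107 [272. 209.] [0.4477 0.091  0.0432] [448.7896, 91.4001, 24.6136, 60.4095, 87.6216]
scene lid [ 295  198   90   81 3380] [ 0.55817957 -0.14598316  0.07806733] ((557.6448364257812, -136.1459503173828), (160.7882843017578, 257.49835205078125), 4.398958206176758)
scene high 154 [331. 234.] [ 0.5242 -0.1435  0.1218] ((525.0707397460938, -138.82330322265625), (12.378417015075684, 119.04771423339844), 4.02571964263916)
scene pod 571 ((568.26611328125, -227.84127807617188), (235.02503967285156, 116.76463317871094), 85.36264038085938)
338 158 [ 0.756 -0.039 -0.001]
390 145 [ 0.786 -0.203  0.054]
246 250 [ 0.45   0.257 -0.002]
270 163 [0.729 0.183 0.029]
430 175 [ 0.701 -0.345 -0.001]
480 265 [ 0.389 -0.832 -0.781]
160 258 [0.423 0.497 0.079]
```

View pics/box0.png

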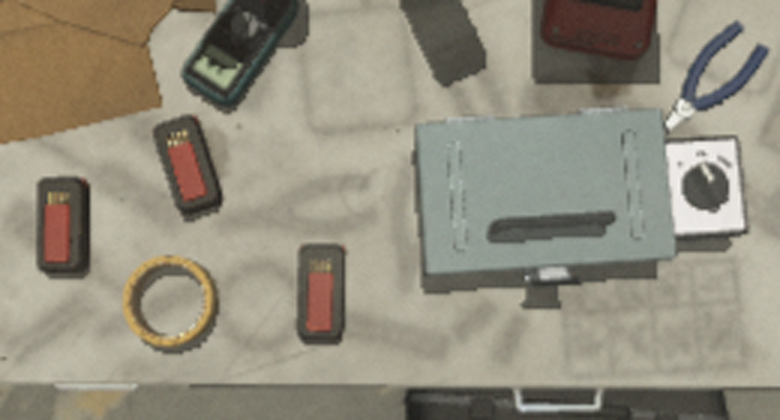

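Emit:
apply_moves --series '[[[0, 0, -0.134], [0, 0, 0], 0], [[0, 0, -0.134], [0, 0, 0], 0], [[0, 0, -0.134], [0, 0, 0], 0], [[0, 0, -0.134], [0, 0, 0], 0], [[0, 0, 0], [-1.4, -4.6, 0], 0], [[0, 0, 0], [-1.4, -4.6, 0], 0], [[0, 0, 0], [-1.4, -4.6, 0], 0], [[0, 0, 0], [-1.4, -4.6, 0], 0], [[0, 0, 0], [-1.4, -4.6, 0], 0], [[0, 0, 0], [-1.4, -4.6, 0], 0], [[0, 0, 0], [-1.4, -4.6, 0], 0], [[0, 0, 0], [-1.4, -4.6, 0], 0]]'

```text
time_s: 1.3
position: [0.3842, 0.1315, 0.2312]
eef_rot: [[-0.997, -0.073, 0.0], [-0.073, 0.997, 0.0], [-0.0, 0.0, -1.0]]
force: [1.1, 0.6, -0.5]
gripper_width: 0.003
grasp_force: 0.0
```

Emit:
apply_moves --series '[[[0, 0, 0], [-1.4, -4.6, 0], 0], [[0, 0, 0], [-1.4, -4.6, 0], 0], [[0, 0, 0], [-1.4, -4.6, 0], 0], [[0, 0, 0], [-1.4, -4.6, 0], 0], [[0, 0, 0], [-1.4, -4.6, 0], 0], [[0, 0, 0], [-1, -4.0, 0], 0], [[0, 0, 0], [0, 0, 0], 0], [[0, 0, 0], [0, 0, 0], 0]]'

```text
time_s: 2.1
position: [0.4832, -0.1306, 0.2306]
eef_rot: [[-0.997, -0.071, -0.002], [-0.071, 0.997, 0.001], [0.001, 0.001, -1.0]]
force: [-0.2, 0.9, -0.2]
gripper_width: 0.002
grasp_force: 0.0
```

```bash
cat >> h.py <<'E'
BC=np.array([.561,-.1365]);BY=.073
def st():
    s=arm.read_state();R=np.array(s['eef_rot']);p=np.array(s['position'])
    print('t',round(s['time_s'],1),'p',p.round(4),'yawx',round(float(np.arctan2(R[1,0],R[0,0])),3),'z',R[:,2].round(3),'F',np.round(s['force'],1),'w',round(s['gripper_width'],3),'gf',round(s['grasp_force'],1),'box',tobox(p))
    return p,R
def tobox(p):
    c,s=np.cos(BY),np.sin(BY);d=np.array(p[:2])-BC
    return np.array([c*d[0]+s*d[1],-s*d[0]+c*d[1]]).round(4)
def frombox(x,y):
    c,s=np.cos(BY),np.sin(BY);return BC+np.array([c*x-s*y,s*x+c*y])
def togo(t):
    p,R=st();print('togo tool cm',(R.T@(np.array(t)-p)*100).round(2))
E
python3 - <<'E'
from h import *
togo([*frombox(-.064,0),.088])
c=cam('wrist','w1.png');P=cloud(c);np.savez('w1.npz',P=P,I=c['pixels'])
E
```

```text
t 2.1 p [ 0.4832 -0.1306  0.2306] yawx -3.07 z [-0.002  0.001 -1.   ] F [-0.2  0.9 -0.2] w 0.002 gf 0.0 box [-0.0772  0.0116]
togo tool cm [-1.34 -1.17 14.25]
```

View pics/w1.png

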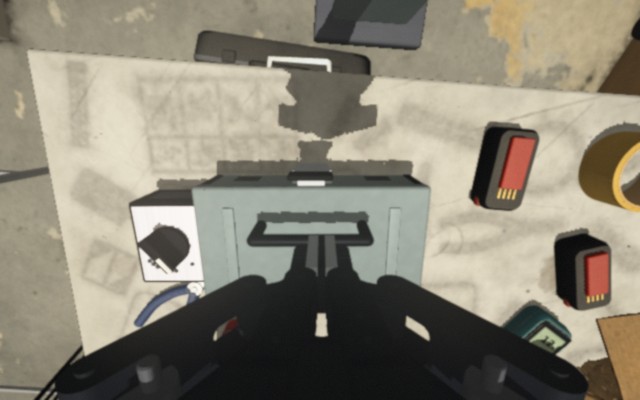

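The wrist view looks over the fingers with -x up. The latch tab is at (310,178), the handle at (310,238), the knob at (163,250), and packs at (508,165) and (585,270).

```bash
python3 - <<'E'
from h import *
d=np.load('w1.npz');P=d['P'];I=d['I']
B=np.apply_along_axis(tobox,-1,P)
for r in (168,172,176,180,184,188): print(r,B[r,310],P[r,310].round(4))
m=(abs(P[...,2]-.12)<.006);m[:215]=0;m[255:]=0;m[:,:240]=0;m[:,385:]=0
for a,b in((250,285),(345,375)):
    q=m.copy();q[:,:a]=0;q[:,b:]=0;print('handle',B[q].mean(0),P[q].mean(0))
m=(abs(P[...,2]-.0785)<.004)&(abs(B[...,1])<.15)&(B[...,0]<-.03);m[:170]=0
print('lid y',np.percentile(B[m][:,1],[0.5,99.5]),'x',np.percentile(B[m][:,0],[.5,99.5]))
hsv=cv2.cvtColor(I,cv2.COLOR_BGR2HSV)
m=(P[...,2]>.03)&(P[...,2]<.05)&(P[...,1]>.04)&(P[...,0]<.66)&(P[...,0]>.35)&(hsv[...,2]<255)
k,l,s,ce=cv2.connectedComponentsWithStats(m.astype('u1'))
for i in range(1,k):
    if s[i,4]>200:
        q=P[l==i];print(s[i,4],ce[i].round(),[np.round(x,1) for x in cv2.minAreaRect((q[:,:2]*1000).astype('f4'))])
# knob
m=(P[...,2]>.088)&(P[...,2]<.1)&(B[...,1]<-.13)&(B[...,1]>-.22)
q=P[m];print('knob',len(q),[np.round(x,1) for x in cv2.minAreaRect((q[:,:2]*1000).astype('f4'))], 'expected',frombox(-.005,-.167))
E
```

```text
168 [-0.0944  0.0002] [ 0.4669 -0.1432  0.0703]
172 [-0.0949  0.0011] [ 0.4663 -0.1423  0.0959]
176 [-0.0931  0.0015] [ 0.468  -0.1418  0.1069]
180 [-0.089   0.0014] [ 0.4722 -0.1416  0.1056]
184 [-0.0796  0.0004] [ 0.4816 -0.1419  0.0816]
188 [-0.0744  0.0002] [ 0.4868 -0.1417  0.0779]
handle [-0.03545824 -0.03954524] [ 0.52852194 -0.17852604  0.12285759]
handle [-0.03554535  0.04757762] [ 0.52207484 -0.09164288  0.12269702]
lid y [-0.1238  0.1267] x [-0.0818755 -0.0303   ]
3365 [510. 168.] [array([459.3,  93.7]), array([48. , 99.8]), np.float64(89.5)]
1633 [618. 173.] [array([456.2, 228.8]), array([88.5, 48. ]), np.float64(21.6)]
2534 [591. 275.] [array([592.4, 237.4]), array([98.3, 48.2]), np.float64(19.1)]
571 [621. 321.] [array([654.3, 293. ]), array([18.7, 59. ]), np.float64(13.8)]
knob 588 [array([ 569.2, -301.4]), array([45.8, 13. ]), np.float64(40.1)] expected [ 0.56819349 -0.3034199 ]
```

Emit:
apply_moves --series '[[[0, 0, 0], [-1.3, -1.1, 2], 0], [[0, 0, 0], [0, 0, 3], 0], [[0, 0, 0], [0, 0, 3], 0], [[0, 0, 0], [0, 0, 3], 0], [[0, 0, 0], [0, 0, 3], 0], [[0, 0, 0], [0, 0, 0.2], 0], [[0, 0, 0], [0, 0, 0], 0], [[0, 0, 0], [0, 0, 0], 0]]'

```text
time_s: 2.95
position: [0.4985, -0.1399, 0.0909]
eef_rot: [[-0.997, -0.074, 0.002], [-0.074, 0.997, -0.001], [-0.002, -0.001, -1.0]]
force: [-0.4, -0.2, 0.2]
gripper_width: -0.002
grasp_force: 0.0
```

Emit:
apply_moves --series '[[[0, 0, 0], [1, 0, 0], 0], [[0, 0, 0], [1, 0, 0], 0], [[0, 0, 0], [1, 0, 0], 0], [[0, 0, 0], [1, 0, 0], 0], [[0, 0, 0], [1, 0, 0.2], 0], [[0, 0, 0], [1, 0, 0.3], 0], [[0, 0, 0], [1, 0, 0.3], 0], [[0, 0, 0], [1, 0, 0.4], 0], [[0, 0, 0], [0, 0, 0], 0], [[0, 0, 0], [0, 0, 0], 0]]'

```text
time_s: 3.95
position: [0.417, -0.1459, 0.0772]
eef_rot: [[-0.997, -0.073, -0.001], [-0.073, 0.997, 0.0], [0.001, 0.0, -1.0]]
force: [0.5, -0.9, 0.4]
gripper_width: -0.001
grasp_force: 0.0
```

```bash
python3 - <<'E'
from h import *
st()
c=cam('scene');P=cloud(c);I=c['pixels'];cv2.imwrite('pics/s2.png',cv2.resize(I[170:310,220:420],None,fx=4,fy=4,interpolation=cv2.INTER_CUBIC))
E
```

```text
t 4.0 p [ 0.417  -0.1459  0.0772] yawx -3.069 z [-0.001  0.    -1.   ] F [ 0.5 -0.9  0.4] w -0.001 gf 0.0 box [-0.1443  0.0011]
```

View pics/s2.png

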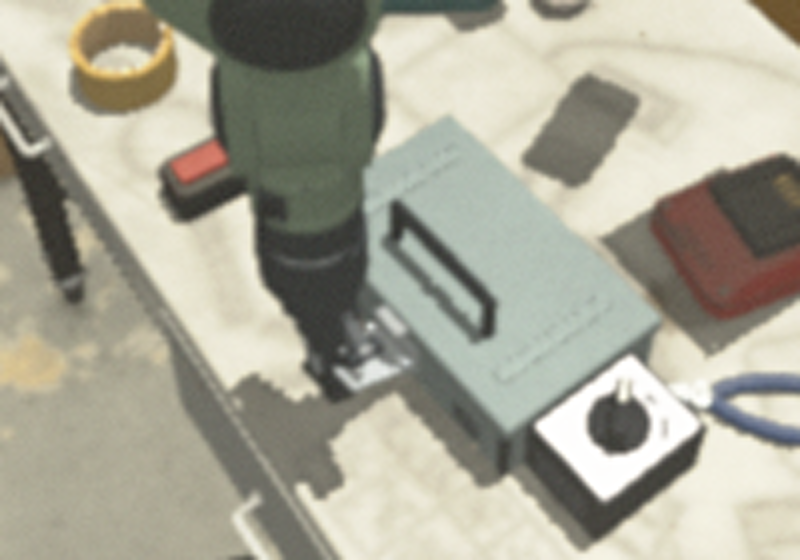

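Emit:
apply_moves --series '[[[0, 0, 0], [0, 0, -4], 0], [[0, 0, 0.143], [0, 0, -4], 2], [[0, 0, 0.143], [0, 0, -4], 3], [[0, 0, 0.143], [0, 0, 0], 3], [[0, 0, 0.143], [0, 0, 0], 3], [[0, 0, 0.143], [0, 0, 0], 3], [[0, 0, 0.143], [0, 0, 0], 3], [[0, 0, 0.143], [0, 0, 0], 3], [[0, 0, 0.143], [0, 0, 0], 3], [[0, 0, 0.143], [0, 0, 0], 3], [[0, 0, 0.143], [0, 0, 0], 3], [[0, 0, 0.143], [0, 0, 0], 3]]'

```text
time_s: 5.2
position: [0.418, -0.146, 0.1974]
eef_rot: [[-0.065, 0.998, 0.0], [0.998, 0.065, -0.0], [-0.0, 0.0, -1.0]]
force: [-0.1, 0.3, -0.1]
gripper_width: 0.353
grasp_force: 0.0
```

Emit:
apply_moves --series '[[[0, 0, 0], [0, 3.6, 0], 3], [[0, 0, 0], [0, 3.6, 0], 3], [[0, 0, 0], [0, 3.6, 0], 3], [[0, 0, 0], [0, 0, 0], 3], [[0, 0, 0], [0, 0, 0], 3]]'

```text
time_s: 5.7
position: [0.5255, -0.1379, 0.1967]
eef_rot: [[-0.072, 0.997, -0.001], [0.997, 0.072, 0.0], [0.0, -0.001, -1.0]]
force: [-0.5, -0.4, -0.4]
gripper_width: 0.353
grasp_force: 0.0
```

```bash
python3 - <<'E'
from h import *
togo([*frombox(-.0355,0),.099])
P=np.load('top0.npz')['P']
m=(P[...,2]>.25)&(P[...,0]>.5)&(abs(P[...,1])<.5);q=P[m];print('shelf',q[:,0].min(),q[:,2].min(),np.percentile(q[:,0],5), np.percentile(q[:,2],[5,95]))
c=cam('top');P=cloud(c)
B=np.apply_along_axis(tobox,-1,P)
m=(abs(B[...,1])<.02)&(B[...,0]<-.085)&(B[...,0]>-.19)&(P[...,2]>.015)&(P[...,2]<.12)
for b,p in zip(B[m][::4],P[m][::4]):print(b,p[2].round(3),end=' ')
E
```

```text
t 5.7 p [ 0.5255 -0.1379  0.1967] yawx 1.643 z [-0.001  0.    -1.   ] F [-0.5 -0.4 -0.4] w 0.353 gf 0.0 box [-0.0355  0.0012]
togo tool cm [-0.12  0.01  9.77]
shelf 0.79878702199294 0.25007482107150547 0.8012570347887031 [0.2898292  0.63376599]
[-0.0852  0.0103] 0.072 [-0.0856 -0.0131] 0.039 [-0.0869  0.0072] 0.026 [-0.0878 -0.0051] 0.028 [-0.0897  0.0146] 0.032 [-0.0906  0.0021] 0.032 [-0.0914 -0.0109] 0.03 [-0.0933  0.0089] 0.034 [-0.0941 -0.0039] 0.032 [-0.0962  0.0123] 0.034 [-0.097  -0.0007] 0.031 [-0.0991  0.0152] 0.031 [-0.0999  0.0032] 0.034 [-0.1022  0.0159] 0.034 [-0.103   0.0034] 0.034 [-0.1055  0.0132] 0.035 [-0.1063  0.0002] 0.032 [-0.1088  0.0101] 0.034 [-0.1115  0.0169] 0.036 [-0.1123  0.0045] 0.036 [-0.115   0.0109] 0.035 [-0.1179  0.0151] 0.042 [-0.1208  0.0176] 0.035 [-0.1238  0.0186] 0.04 [-0.1271  0.0155] 0.039 [-0.1303  0.013 ] 0.041 [-0.1362  0.0169] 0.043
```

Emit:
apply_moves --series '[[[0, 0, 0], [0, 0, 4], 3], [[0, 0, 0], [0, 0, 4], 3], [[0, 0, 0], [0, 0, 1.8], 3], [[0, 0, 0], [0, 0, 0], 3], [[0, 0, 0], [0, 0, 0], 0.5], [[0, 0, 0], [0, 0, 0], 0.5], [[0, 0, 0], [0, 0, 0], 0.5], [[0, 0, 0], [0, 0, 0], 0.5]]'

```text
time_s: 6.55
position: [0.5283, -0.1381, 0.1009]
eef_rot: [[-0.072, 0.997, 0.006], [0.997, 0.072, 0.001], [0.0, 0.006, -1.0]]
force: [7.3, 1.7, -8.9]
gripper_width: 0.12
grasp_force: 58.3
```

```bash
python3 - <<'E'
from h import *
st()
# arc steps in tool axes (y=+boxx, z=down)
th=np.linspace(0,1.5,13);ph=np.arctan2(56,110)+th
x=-.1234*np.cos(ph);z=.1234*np.sin(ph)
print(np.c_[np.diff(x),-np.diff(z)].round(4)*100)
E
```

```text
t 6.5 p [ 0.5283 -0.1381  0.1009] yawx 1.642 z [ 0.006  0.001 -1.   ] F [ 7.3  1.7 -8.9] w 0.12 gf 58.3 box [-0.0327  0.0008]
[[ 0.78 -1.33]
 [ 0.94 -1.22]
 [ 1.09 -1.09]
 [ 1.22 -0.95]
 [ 1.32 -0.79]
 [ 1.41 -0.62]
 [ 1.48 -0.44]
 [ 1.52 -0.25]
 [ 1.54 -0.06]
 [ 1.54  0.13]
 [ 1.51  0.33]
 [ 1.45  0.51]]
```

Emit:
apply_moves --series '[[[0, 0, 0], [0, 0.8, -1.3], 0.5], [[0, 0, 0], [0, 0.9, -1.2], 0.5], [[0, 0, 0], [0, 1.1, -1.1], 0.5], [[0, 0, 0], [0, 1.2, -1.0], 0.5], [[0, 0, 0], [0, 1.3, -0.8], 0.5], [[0, 0, 0], [0, 1.4, -0.6], 0.5], [[0, 0, 0], [0, 0, 0], 0.5]]'

```text
time_s: 7.25
position: [0.5921, -0.1335, 0.1627]
eef_rot: [[-0.071, 0.997, 0.0], [0.997, 0.071, -0.001], [-0.001, 0.0, -1.0]]
force: [-6.0, 1.9, 9.9]
gripper_width: 0.115
grasp_force: 59.8
```

Emit:
apply_moves --series '[[[0, 0, 0], [0, 1.5, -0.4], 0.5], [[0, 0, 0], [0, 1.5, -0.3], 0.5], [[0, 0, 0], [0, 1.5, -0.1], 0.5], [[0, 0, 0], [0, 1.5, 0.1], 0.5], [[0, 0, 0], [0, 1.5, 0.3], 0.5], [[0, 0, 0], [0, 1.4, 0.5], 0.5], [[0, 0, 0], [0, 0, 0], 0.5], [[0, 0, 0], [0, 0, 0], 0.5]]'

```text
time_s: 8.05
position: [0.6828, -0.127, 0.1609]
eef_rot: [[-0.071, 0.997, 0.005], [0.997, 0.071, 0.0], [-0.0, 0.005, -1.0]]
force: [2.4, 2.7, 4.9]
gripper_width: 0.111
grasp_force: 63.0
```

```bash
python3 - <<'E'
from h import *
st(); cam('scene','s3.png')
E
```

```text
t 8.1 p [ 0.6828 -0.127   0.1609] yawx 1.642 z [ 0.005  0.    -1.   ] F [2.4 2.7 4.9] w 0.111 gf 63.0 box [0.1221 0.0006]
```

View pics/s3.png

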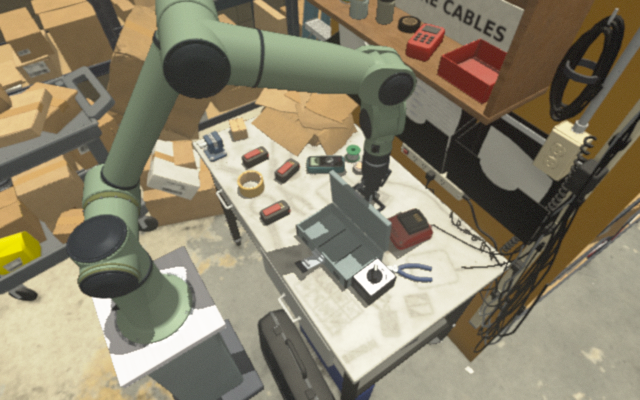

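Emit:
apply_moves --series '[[[0, 0, 0], [0, 0, 0], 2.2], [[0, 0, 0], [0, 0, 0], 2.2], [[0, 0, 0], [0, 0, 0], 2.2], [[0, 0, 0], [0, 0, -3], 2.2], [[0, 0, 0], [0, 0, -3], 2.2], [[0, 0, 0], [0, 0, -3], 2.2], [[0, 0, 0], [0, -4.5, -1], 2.2], [[0, 0, 0], [0, -4.5, 0], 4], [[0, 0, 0], [0, -4.5, 0], 8], [[0, 0, 0], [0, -4.5, 0], 8], [[0, 0, 0], [3, -3.5, 0], 8], [[0, 0, 0], [4, -1, 0], 8]]'

```text
time_s: 9.3
position: [0.4472, -0.0738, 0.2576]
eef_rot: [[-0.066, 0.998, -0.004], [0.998, 0.066, -0.0], [0.0, -0.004, -1.0]]
force: [0.8, 0.6, 0.2]
gripper_width: 0.938
grasp_force: 0.0
```

Emit:
apply_moves --series '[[[0, 0, -0.15], [0, 0, 0], 8], [[0, 0, -0.15], [0, 0, 0], 8], [[0, 0, -0.15], [0, 0, 0], 8], [[0, 0, -0.15], [0, 0, 0], 8], [[0, 0, -0.15], [0, 0, 0], 8], [[0, 0, -0.15], [0, 0, 0], 8], [[0, 0, -0.15], [0, 0, 0], 8], [[0, 0, -0.15], [0, 0, 0], 8], [[0, 0, -0.15], [0, 0, 0], 8], [[0, 0, -0.15], [0, 0, 0], 8], [[0, 0, 0], [0, 4.5, 0], 8], [[0, 0, 0], [0, 4.5, 0], 8]]'

```text
time_s: 10.5
position: [0.4507, 0.0164, 0.2577]
eef_rot: [[-1.0, 0.004, -0.002], [0.004, 1.0, -0.0], [0.002, -0.0, -1.0]]
force: [1.0, -0.1, 0.1]
gripper_width: 0.933
grasp_force: 0.0
```

```bash
cat >> h.py <<'E'
def packs(c,near=None):
    P=cloud(c);B=np.stack([P[...,0],P[...,1]],-1)
    hsv=cv2.cvtColor(c['pixels'],cv2.COLOR_BGR2HSV)
    red=((hsv[...,0]<10)|(hsv[...,0]>170))&(hsv[...,1]>110)&(abs(P[...,2]-.044)<.012)&(P[...,0]<.72)
    body=(P[...,2]>.03)&(P[...,2]<.055)
    k,l,s,ce=cv2.connectedComponentsWithStats(red.astype('u1'));out=[]
    kb,lb,sb,cb=cv2.connectedComponentsWithStats(body.astype('u1'))
    for i in range(1,k):
        if s[i,4]<60: continue
        b=np.bincount(lb[l==i]).argmax(); q=P[lb==b]
        r=cv2.minAreaRect((q[:,:2]*1000).astype('f4'));rr=np.median(P[l==i],0)
        print('pack px',ce[i].round(),'red',rr.round(4),'body c',np.round(r[0],1),'size',np.round(r[1],1),'ang',round(r[2],1),'top z',np.percentile(q[:,2],90).round(4))
E
python3 - <<'E'
from h import *
togo([.459,.094,.006]); packs(cam('wrist')); 
print('lid');c=cam('top');packs(c);P=cloud(c);B=np.apply_along_axis(tobox,-1,P)
m=(abs(B[...,1])<.1)&(P[...,2]>.16)&(P[...,2]<.22)&(B[...,0]>.0)&(B[...,0]<.15);q=np.c_[B[m][:,0],P[m][:,2]];print(len(q),np.percentile(q,[5,50,95],axis=0))
E
```

```text
t 10.5 p [0.4507 0.0164 0.2577] yawx 3.138 z [-0.002 -0.    -1.   ] F [ 1.  -0.1  0.1] w 0.933 gf 0.0 box [-0.0989  0.1605]
togo tool cm [-0.85  7.78 25.16]
pack px [386. 172.] red [0.4481 0.0975 0.0437] body c [458.6  94. ] size [47.2 98.4] ang 89.4 top z 0.0443
pack px [589. 223.] red [0.517  0.3699 0.0435] body c [527.8 369.1] size [99.5 48.4] ang 2.0 top z 0.0441
pack px [481. 267.] red [0.5828 0.2374 0.0436] body c [592.6 238.1] size [98.2 47.4] ang 18.9 top z 0.0443
lid
pack px [252. 207.] red [0.5838 0.2337 0.0432] body c [594.7 237.7] size [100.3  47.3] ang 20.0 top z 0.045
pack px [209. 227.] red [0.5193 0.367  0.0436] body c [529.2 368. ] size [98.4 47.6] ang 2.9 top z 0.0447
746 [[0.0578     0.17800548]
 [0.0696     0.21182759]
 [0.12105    0.21713005]]
```

Emit:
apply_moves --series '[[[0, 0, 0], [-0.4, 3.9, 0], 8], [[0, 0, 0], [-0.4, 3.9, 0], 8], [[0, 0, 0], [0, 0, 4], 8], [[0, 0, 0], [0, 0, 4], 8], [[0, 0, 0], [0, 0, 4], 8], [[0, 0, 0], [0, 0, 4], 8], [[0, 0, 0], [0, 0, 4], 8], [[0, 0, 0], [0, 0, 3], 8], [[0, 0, 0], [0, 0, 1.8], 8], [[0, 0, 0], [0, 0, 0], 8], [[0, 0, 0], [0, 0, 0], 4], [[0, 0, 0], [0, 0, 0], 4]]'

```text
time_s: 11.8
position: [0.4605, 0.0943, 0.0113]
eef_rot: [[-1.0, 0.0, 0.002], [0.0, 1.0, -0.0], [-0.002, -0.0, -1.0]]
force: [0.4, 0.2, 0.8]
gripper_width: 0.613
grasp_force: 0.0
```

Emit:
apply_moves --series '[[[0, 0, 0], [0, 0, 0], 4], [[0, 0, 0], [0, 0, 0], 4], [[0, 0, 0], [0, 0, 0], 4], [[0, 0, 0], [0, 0, -1], 4], [[0, 0, 0], [0, 0, -1], 4]]'

```text
time_s: 12.3
position: [0.459, 0.0947, 0.0309]
eef_rot: [[-1.0, -0.0, -0.001], [-0.0, 1.0, 0.0], [0.001, 0.0, -1.0]]
force: [0.4, -0.3, -4.8]
gripper_width: 0.545
grasp_force: 63.2
```

Emit:
apply_moves --series '[[[0, 0, -0.073], [0, 0, -4], 4], [[0, 0, 0], [0, 0, -4], 4], [[0, 0, 0], [0, 0, -4], 4], [[0, 0, 0], [0, 0, 0], 4], [[0, 0, 0], [0, 0, 0], 4]]'

```text
time_s: 12.8
position: [0.46, 0.0948, 0.1513]
eef_rot: [[-0.997, -0.073, 0.002], [-0.073, 0.997, 0.0], [-0.002, 0.0, -1.0]]
force: [-1.4, 0.8, -5.7]
gripper_width: 0.551
grasp_force: 64.8
```

```bash
python3 - <<'E'
from h import *
togo([*frombox(-.005,.071),.1])
c=cam('wrist','w4.png');packs(c)
E
```

```text
t 12.8 p [0.46   0.0948 0.1513] yawx -3.068 z [ 0.002  0.    -1.   ] F [-1.4  0.8 -5.7] w 0.551 gf 64.8 box [-0.0839  0.238 ]
togo tool cm [ -7.87 -16.71   5.14]
pack px [593. 271.] red [0.5156 0.3654 0.0436] body c [527.8 369. ] size [99.1 48.9] ang 2.5 top z 0.0442
```

View pics/w4.png

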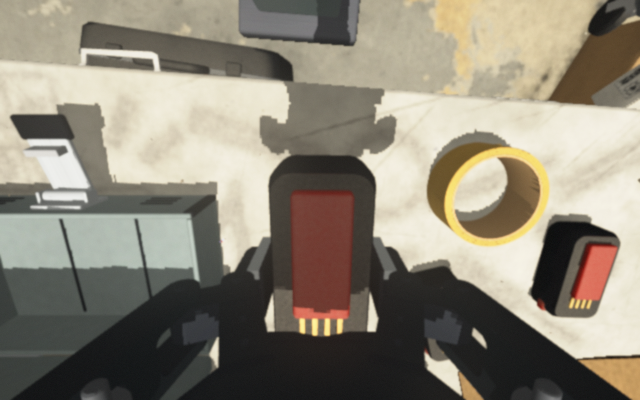

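The pack sits square in the fingers, spanning about (270–375, 155–335). The open latch is at (55,150) and the box floor is empty.

Emit:
apply_moves --series '[[[0, 0, 0], [-2, -4.2, 0], 4], [[0, 0, 0], [-2, -4.2, 0], 4], [[0, 0, 0], [-2, -4.2, 0], 4], [[0, 0, 0], [-1.9, -4.1, 0], 4], [[0, 0, 0], [0, 0, 2], 4], [[0, 0, 0], [0, 0, 2], 4], [[0, 0, 0], [0, 0, 1], 4], [[0, 0, 0], [0, 0, 0], 4]]'

```text
time_s: 13.65
position: [0.5477, -0.0653, 0.0971]
eef_rot: [[-0.997, -0.073, -0.007], [-0.073, 0.997, 0.002], [0.007, 0.002, -1.0]]
force: [-0.5, -0.1, -5.0]
gripper_width: 0.551
grasp_force: 64.9
```

```bash
python3 - <<'E'
from h import *
togo([*frombox(-.005,.071),.017])
E
```

```text
t 13.7 p [ 0.5477 -0.0653  0.0971] yawx -3.068 z [-0.007  0.002 -1.   ] F [-0.5 -0.1 -5. ] w 0.551 gf 64.9 box [-0.0081  0.0719]
togo tool cm [-0.36 -0.11  8.  ]
```

Emit:
apply_moves --series '[[[0, 0, 0], [-0.1, -0.1, 2], 4], [[0, 0, 0], [0, 0, 2], 4], [[0, 0, 0], [0, 0, 2], 4], [[0, 0, 0], [0, 0, 1], 4], [[0, 0, 0], [0, 0, 0.8], 4], [[0, 0, 0], [0, 0, 0], 4], [[0, 0, 0], [0, 0, 0], 4]]'

```text
time_s: 14.35
position: [0.5522, -0.0671, 0.0229]
eef_rot: [[-0.997, -0.073, 0.001], [-0.073, 0.997, -0.0], [-0.001, -0.0, -1.0]]
force: [-0.6, 0.1, -4.8]
gripper_width: 0.552
grasp_force: 64.8
```

```bash
python3 - <<'E'
from h import *
st()
E
```

```text
t 14.3 p [ 0.5522 -0.0671  0.0229] yawx -3.068 z [ 0.001 -0.    -1.   ] F [-0.6  0.1 -4.8] w 0.552 gf 64.8 box [-0.0037  0.0699]
```

Emit:
apply_moves --series '[[[0, 0, 0], [0, 0, 0.5], 4], [[0, 0, 0], [0, 0, 0.2], 4], [[0, 0, 0], [0, 0, 0], 4], [[0, 0, 0], [0, 0, 0], 5.5], [[0, 0, 0], [0, 0, 0], 5.5], [[0, 0, 0], [0, 0, 0], 5.5], [[0, 0, 0], [0, 0, -2], 5.5], [[0, 0, 0], [0, 0, -4], 5.5], [[0, 0, 0], [0, 0, -4], 5.5], [[0, 0, 0], [0, 0, -4], 8], [[0, 0, 0], [0, 0, -4], 8]]'

```text
time_s: 15.45
position: [0.5515, -0.067, 0.197]
eef_rot: [[-0.997, -0.073, 0.0], [-0.073, 0.997, -0.0], [-0.0, -0.0, -1.0]]
force: [1.4, -0.3, -0.2]
gripper_width: 0.931
grasp_force: 0.0
```

```bash
python3 - <<'E'
from h import *
p,R=st()
for n in('wrist','top'):
    c=cam(n);packs(c)
print('box target',frombox(-.005,.071))
togo([.5925,.2375,p[2]])
E
```

```text
t 15.4 p [ 0.5515 -0.067   0.197 ] yawx -3.068 z [ 0. -0. -1.] F [ 1.4 -0.3 -0.2] w 0.931 gf 0.0 box [-0.0044  0.07  ]
pack px [321. 176.] red [ 0.541  -0.0678  0.0489] body c [551.  -66.8] size [99.2 48.1] ang 3.7 top z 0.0494
pack px [591. 233.] red [0.5834 0.2355 0.0435] body c [592.7 237.5] size [98.5 47.8] ang 19.1 top z 0.0441
pack px [252. 207.] red [0.5837 0.2339 0.0439] body c [595.  237.6] size [99.1 47.3] ang 20.4 top z 0.045
pack px [209. 227.] red [0.5195 0.3671 0.0439] body c [529.  367.9] size [98.  47.9] ang 1.6 top z 0.0447
box target [ 0.55083492 -0.06605377]
t 15.6 p [ 0.5554 -0.068   0.2013] yawx -3.068 z [ 0.01  -0.003 -1.   ] F [ 0.6  0.  -0.1] w 0.934 gf 0.0 box [-0.0006  0.0688]
togo tool cm [-5.93 30.19  0.39]
```

Emit:
apply_moves --series '[[[0, 0, -0.133], [0, 0, 0], 8], [[0, 0, -0.133], [0, 0, 0], 8], [[0, 0, 0], [-1.9, 3.9, 0], 8], [[0, 0, 0], [-1.9, 3.9, 0], 8], [[0, 0, 0], [-1.9, 3.9, 0], 8], [[0, 0, 0], [-1.9, 3.9, 0], 8], [[0, 0, 0], [-2, 3.9, 0], 8], [[0, 0, 0], [-2, 4, 0], 8], [[0, 0, 0], [-2, 4, 0], 8], [[0, 0, 0], [0, 0, 3], 8], [[0, 0, 0], [0, 0, 3], 8], [[0, 0, 0], [0, 0, 0], 8]]'

```text
time_s: 16.75
position: [0.5848, 0.2371, 0.1303]
eef_rot: [[-0.943, -0.334, -0.009], [-0.334, 0.943, -0.002], [0.009, 0.001, -1.0]]
force: [-1.0, -0.5, -1.0]
gripper_width: 0.936
grasp_force: 0.0
```

```bash
python3 - <<'E'
from h import *
packs(cam('wrist'));togo([.5925,.2375,.010])
E
```

```text
pack px [499. 181.] red [0.5175 0.3674 0.0438] body c [528.8 369.1] size [99.7 48.2] ang 2.4 top z 0.0443
pack px [319. 202.] red [0.5833 0.235  0.044 ] body c [593.8 239. ] size [99.3 48. ] ang 19.4 top z 0.0444
t 16.8 p [0.5862 0.2371 0.1328] yawx -2.802 z [-0.005 -0.002 -1.   ] F [-0.6  0.3  0.9] w 0.934 gf 0.0 box [0.0524 0.3708]
togo tool cm [-0.67 -0.18 12.28]
```

Emit:
apply_moves --series '[[[0, 0, 0], [-0.5, 0, 3], 8], [[0, 0, 0], [0, 0, 3], 8], [[0, 0, 0], [0, 0, 3], 8], [[0, 0, 0], [0, 0, 2], 8], [[0, 0, 0], [0, 0, 1.2], 8], [[0, 0, 0], [0, 0, 0], 8], [[0, 0, 0], [0, 0, 0], 4], [[0, 0, 0], [0, 0, 0], 4], [[0, 0, 0], [0, 0, 0], 4], [[0, 0, 0], [0, 0, 0], 4], [[0, 0, 0], [0, 0, 0], 4], [[0, 0, 0], [0, 0, 0], 4]]'

```text
time_s: 18.0
position: [0.5948, 0.2393, 0.0154]
eef_rot: [[-0.943, -0.333, 0.004], [-0.333, 0.943, 0.0], [-0.003, -0.001, -1.0]]
force: [0.9, -1.6, 5.7]
gripper_width: 0.545
grasp_force: 64.8
```

Emit:
apply_moves --series '[[[0, 0, 0], [0, 0, -2], 4], [[0, 0, 0], [0, 0, -4], 4], [[0, 0, 0.133], [0, 0, -4], 4], [[0, 0, 0.133], [0, 0, -4], 4], [[0, 0, 0], [0, 0, 0], 4], [[0, 0, 0], [0, 0, 0], 4]]'

```text
time_s: 18.6
position: [0.5933, 0.2393, 0.1539]
eef_rot: [[-0.997, -0.075, 0.001], [-0.075, 0.997, 0.0], [-0.001, 0.0, -1.0]]
force: [-0.2, -0.3, -5.1]
gripper_width: 0.546
grasp_force: 63.6
```

```bash
python3 - <<'E'
from h import *
packs(cam('wrist','w5.png'));p,R=st();togo([*frombox(-.005,-.071),p[2]])
E
```

```text
pack px [478. 120.] red [0.5169 0.3674 0.0438] body c [528.7 369. ] size [99.8 47.5] ang 2.5 top z 0.0443
t 18.6 p [0.592  0.2389 0.1521] yawx -3.067 z [-0.002 -0.    -1.   ] F [-0.7 -0.5 -6.2] w 0.546 gf 63.5 box [0.0583 0.3722]
t 18.6 p [0.592  0.2389 0.1521] yawx -3.067 z [-0.002 -0.    -1.   ] F [-0.7 -0.5 -6.2] w 0.546 gf 63.5 box [0.0583 0.3722]
togo tool cm [ 6.390e+00 -4.431e+01  3.000e-02]
```

View pics/w5.png

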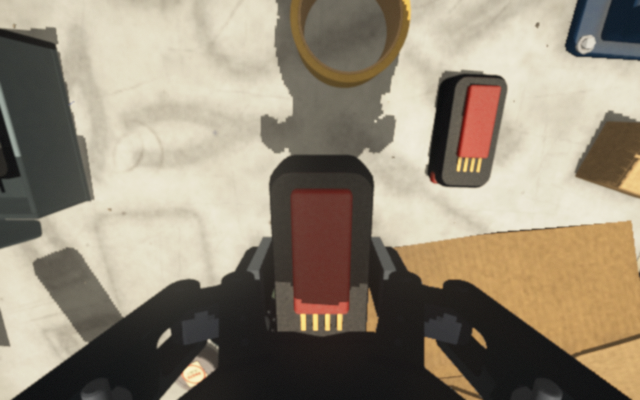

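Emit:
apply_moves --series '[[[0, 0, 0], [2.1, -4.1, 0], 4], [[0, 0, 0], [2.1, -4.1, 0], 4], [[0, 0, 0], [2.2, -4.1, 0], 4], [[0, 0, 0], [0, -4, 0], 4], [[0, 0, 0], [0, -4, 0], 4], [[0, 0, 0], [0, -4, 0], 4], [[0, 0, 0], [0, -4, 0], 4], [[0, 0, 0], [0, -4, 0], 4], [[0, 0, 0], [0, -4, 0], 4], [[0, 0, 0], [0, -4, 0], 4], [[0, 0, 0], [0, -4, 0], 4], [[0, 0, 0], [0, 0, 0], 4]]'

```text
time_s: 19.85
position: [0.5606, -0.212, 0.1506]
eef_rot: [[-0.998, -0.068, -0.003], [-0.068, 0.998, -0.001], [0.003, -0.001, -1.0]]
force: [0.1, -0.2, -5.5]
gripper_width: 0.545
grasp_force: 64.2
```

Emit:
apply_moves --series '[[[0, 0, 0], [0, 0, 2], 4], [[0, 0, 0], [0, 0, 2], 4], [[0, 0, 0], [0, 0, 1], 4], [[0, 0, 0], [0, 0, 0], 4]]'

```text
time_s: 20.25
position: [0.5592, -0.2056, 0.1001]
eef_rot: [[-0.997, -0.074, -0.006], [-0.074, 0.997, 0.003], [0.006, 0.004, -1.0]]
force: [-0.9, 0.8, -4.2]
gripper_width: 0.544
grasp_force: 64.1
```

```bash
python3 - <<'E'
from h import *
togo([*frombox(-.005,-.071),.0205])
E
```

```text
t 20.2 p [ 0.5592 -0.2056  0.1001] yawx -3.068 z [-0.006  0.003 -1.   ] F [-0.9  0.8 -4.2] w 0.544 gf 64.1 box [-0.0068 -0.0688]
togo tool cm [-0.23 -0.25  7.96]
```

Emit:
apply_moves --series '[[[0, 0, 0], [0, -0.1, 2], 4], [[0, 0, 0], [0, 0, 2], 4], [[0, 0, 0], [0, 0, 2], 4], [[0, 0, 0], [0, 0, 1], 4], [[0, 0, 0], [0, 0, 0.9], 4], [[0, 0, 0], [0, 0, 0.2], 4], [[0, 0, 0], [0, 0, 0], 4], [[0, 0, 0], [0, 0, 0], 4]]'

```text
time_s: 21.05
position: [0.5625, -0.2086, 0.0232]
eef_rot: [[-0.997, -0.073, 0.001], [-0.073, 0.997, -0.001], [-0.001, -0.001, -1.0]]
force: [0.1, 0.9, -3.5]
gripper_width: 0.549
grasp_force: 64.1
```

Emit:
apply_moves --series '[[[0, 0, 0], [0, 0, 0.3], 4], [[0, 0, 0], [0, 0, 0], 4], [[0, 0, 0], [0, 0, 0], 5.5], [[0, 0, 0], [0, 0, 0], 5.5], [[0, 0, 0], [0, 0, 0], 5.5], [[0, 0, 0], [0, 0, -2], 5.5], [[0, 0, 0], [0, 0, -4], 5.5], [[0, 0, 0], [0, 0, -4], 5.5], [[0, 0, 0], [0, 0, -4], 8], [[0, 0, 0], [0, 0, -4], 8], [[0, 0, 0], [0, 0, 0], 8]]'

```text
time_s: 22.15
position: [0.5652, -0.21, 0.2058]
eef_rot: [[-0.997, -0.073, 0.01], [-0.073, 0.997, -0.005], [-0.009, -0.006, -1.0]]
force: [0.5, -0.4, 0.9]
gripper_width: 0.937
grasp_force: 0.0
```

```bash
python3 - <<'E'
from h import *
p,R=st();packs(cam('wrist'));packs(cam('top'));print(frombox(-.005,-.071));togo([.528,.369,p[2]])
E
```

```text
t 22.1 p [ 0.5652 -0.21    0.2058] yawx -3.068 z [ 0.01  -0.005 -1.   ] F [ 0.5 -0.4  0.9] w 0.937 gf 0.0 box [-0.0012 -0.0736]
pack px [323. 169.] red [ 0.5501 -0.2093  0.049 ] body c [ 561.6 -208.2] size [99.7 48. ] ang 4.3 top z 0.0494
pack px [457. 169.] red [ 0.5399 -0.0692  0.0488] body c [551.6 -67.7] size [100.2  47.2] ang 3.6 top z 0.0493
pack px [394. 217.] red [ 0.5543 -0.2113  0.0489] body c [ 544.4 -209. ] size [47.4 60.1] ang 89.9 top z 0.0508
pack px [348. 220.] red [ 0.5414 -0.0678  0.0486] body c [553.2 -67.7] size [99.5 48.5] ang 3.3 top z 0.0497
pack px [209. 227.] red [0.5196 0.3669 0.0436] body c [529.1 367.4] size [98.  47.7] ang 2.5 top z 0.0445
[ 0.56119171 -0.20767558]
t 22.2 p [ 0.5625 -0.2087  0.2005] yawx -3.068 z [ 0.003 -0.001 -1.   ] F [-1.5 -0.6 -0.7] w 0.936 gf 0.0 box [-0.0038 -0.0721]
togo tool cm [-0.79 57.86 -0.61]
```

Emit:
apply_moves --series '[[[0, 0, 0.031], [0, 0, 0], 8], [[0, 0, 0], [0.1, 4.8, 0], 8], [[0, 0, 0], [0.1, 4.8, 0], 8], [[0, 0, 0], [0.1, 4.8, 0], 8], [[0, 0, 0], [0.1, 4.8, 0], 8], [[0, 0, 0], [0.1, 4.8, 0], 8], [[0, 0, 0], [0.1, 4.8, 0], 8], [[0, 0, 0], [0.1, 4.8, 0], 8], [[0, 0, 0], [0.1, 4.8, 0], 8], [[0, 0, 0], [0.1, 4.8, 0], 8], [[0, 0, 0], [0.1, 4.8, 0], 8], [[0, 0, 0], [0, 4.8, 0], 8]]'

```text
time_s: 23.45
position: [0.528, 0.3203, 0.1972]
eef_rot: [[-0.999, -0.042, -0.003], [-0.042, 0.999, -0.001], [0.003, -0.001, -1.0]]
force: [1.2, -0.6, 0.0]
gripper_width: 0.936
grasp_force: 0.0
```

Emit:
apply_moves --series '[[[0, 0, 0], [0, 4.8, 0], 8], [[0, 0, 0], [0, 0, 4], 8], [[0, 0, 0], [0, 0, 4], 8], [[0, 0, 0], [0, 0, 0], 8], [[0, 0, 0], [0, 0, 0], 8]]'

```text
time_s: 23.95
position: [0.5261, 0.3659, 0.1178]
eef_rot: [[-0.999, -0.042, -0.004], [-0.042, 0.999, -0.002], [0.004, -0.002, -1.0]]
force: [0.7, -0.1, 0.3]
gripper_width: 0.937
grasp_force: 0.0
```

```bash
python3 - <<'E'
from h import *
packs(cam('wrist'));togo([.5285,.369,.011])
E
```

```text
pack px [326. 198.] red [0.5172 0.3694 0.044 ] body c [528.3 370.1] size [98.7 48. ] ang 2.3 top z 0.0444
t 24.0 p [0.5277 0.3665 0.1197] yawx -3.1 z [-0. -0. -1.] F [-0.4  0.4  1.3] w 0.937 gf 0.0 box [0.0035 0.5041]
togo tool cm [-0.1   0.25 10.87]
```

Emit:
apply_moves --series '[[[0, 0, 0], [0, 0.3, 3], 8], [[0, 0, 0], [0, 0, 3], 8], [[0, 0, 0], [0, 0, 2.5], 8], [[0, 0, 0], [0, 0, 1.4], 8], [[0, 0, 0], [0, 0, 1], 8], [[0, 0, 0], [0, 0, 0], 8], [[0, 0, 0], [0, 0, 0], 4], [[0, 0, 0], [0, 0, 0], 4], [[0, 0, 0], [0, 0, 0], 4], [[0, 0, 0], [0, 0, 0], 4], [[0, 0, 0], [0, 0, 0], 4], [[0, 0, 0], [0, 0, 0], 4]]'

```text
time_s: 25.2
position: [0.5285, 0.3703, 0.012]
eef_rot: [[-0.999, -0.042, 0.003], [-0.042, 0.999, 0.001], [-0.003, 0.001, -1.0]]
force: [-1.0, -0.2, 6.5]
gripper_width: 0.547
grasp_force: 64.6
```

Emit:
apply_moves --series '[[[0, 0, 0], [0, 0, -2], 4], [[0, 0, 0], [0, 0, -4], 4], [[0, 0, -0.031], [0, 0, -4], 4], [[0, 0, 0], [0, 0, -4], 4], [[0, 0, 0], [0, 0, 0], 4], [[0, 0, 0], [0, 0, 0], 4]]'

```text
time_s: 25.8
position: [0.5276, 0.37, 0.151]
eef_rot: [[-0.997, -0.073, 0.001], [-0.073, 0.997, 0.001], [-0.002, 0.001, -1.0]]
force: [-0.2, 0.6, -3.6]
gripper_width: 0.552
grasp_force: 63.6
```

```bash
python3 - <<'E'
from h import *
c=cam('wrist');P=cloud(c);p,R=st();togo([*frombox(-.005,-.0005),p[2]])
hsv=cv2.cvtColor(c['pixels'],cv2.COLOR_BGR2HSV);m=((hsv[...,0]<10)|(hsv[...,0]>170))&(hsv[...,1]>110)&(abs(P[...,2]-p[2]-.03)<.04)
m[:,:220]=0;m[:,420:]=0;v,u=np.where(m);print('red box px',u.min(),u.max(),v.min(),v.max(),np.median(P[m],0)-p)
E
```

```text
t 25.9 p [0.5265 0.3694 0.1493] yawx -3.068 z [-0.001 -0.001 -1.   ] F [-0.9 -0.6 -3.7] w 0.545 gf 63.6 box [0.0025 0.507 ]
t 25.9 p [0.5265 0.3694 0.1493] yawx -3.068 z [-0.001 -0.001 -1.   ] F [-0.9 -0.6 -3.7] w 0.545 gf 63.6 box [0.0025 0.507 ]
togo tool cm [ 7.600e-01 -5.075e+01  3.000e-02]
red box px 290 353 193 321 [-1.22710122e-02 -1.66476847e-05  3.36548069e-02]
```

Emit:
apply_moves --series '[[[0, 0, 0], [0.4, -4.6, 0], 4], [[0, 0, 0], [0.4, -4.6, 0], 4], [[0, 0, 0], [0, -4.6, 0], 4], [[0, 0, 0], [0, -4.6, 0], 4], [[0, 0, 0], [0, -4.6, 0], 4], [[0, 0, 0], [0, -4.6, 0], 4], [[0, 0, 0], [0, -4.6, 0], 4], [[0, 0, 0], [0, -4.6, 0], 4], [[0, 0, 0], [0, -4.6, 0], 4], [[0, 0, 0], [0, -4.6, 0], 4], [[0, 0, 0], [0, -4.7, 0], 4], [[0, 0, 0], [0, 0, 0], 4]]'

```text
time_s: 27.05
position: [0.5557, -0.142, 0.148]
eef_rot: [[-0.998, -0.066, -0.002], [-0.066, 0.998, -0.002], [0.002, -0.002, -1.0]]
force: [-0.2, 0.7, -3.0]
gripper_width: 0.551
grasp_force: 64.0
```

Emit:
apply_moves --series '[[[0, 0, 0], [0, 0, 2], 4], [[0, 0, 0], [0, 0, 2], 4], [[0, 0, 0], [0, 0, 1], 4], [[0, 0, 0], [0, 0, 0], 4], [[0, 0, 0], [0, 0, 0], 4]]'

```text
time_s: 27.55
position: [0.5561, -0.136, 0.0999]
eef_rot: [[-0.997, -0.074, -0.001], [-0.074, 0.997, 0.001], [0.001, 0.001, -1.0]]
force: [0.4, 0.1, -3.5]
gripper_width: 0.553
grasp_force: 63.9
```

```bash
python3 - <<'E'
from h import *
c=cam('wrist','w6.png')
togo([*frombox(-.005,-.0005),.017])
E
```

```text
t 27.6 p [ 0.5567 -0.1363  0.1006] yawx -3.068 z [ 0. -0. -1.] F [ 0.7  0.4 -2.7] w 0.548 gf 63.9 box [-0.0043  0.0006]
togo tool cm [ 0.08 -0.1   8.36]
```

View pics/w6.png

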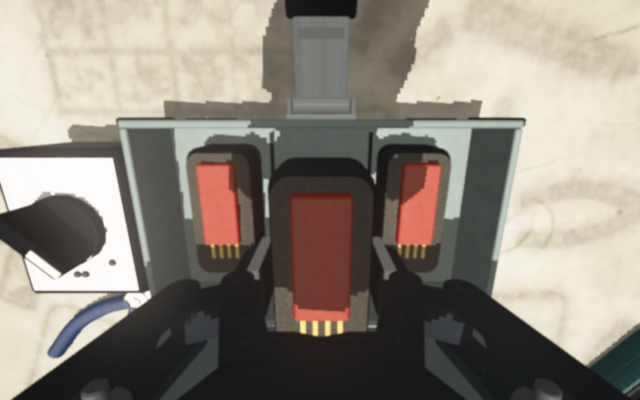

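The pack is centred between the other two, which are at (220,205) and (418,205). The latch is open at (325,60). On the knob, the white pointer end is at about (43,263), with studs near (82,273) and (112,262).

Emit:
apply_moves --series '[[[0, 0, 0], [0, -0.1, 2], 4], [[0, 0, 0], [0, 0, 2], 4], [[0, 0, 0], [0, 0, 2], 4], [[0, 0, 0], [0, 0, 1], 4], [[0, 0, 0], [0, 0, 0.9], 4], [[0, 0, 0], [0, 0, 0.4], 4], [[0, 0, 0], [0, 0, 0], 4], [[0, 0, 0], [0, 0, 0], 4]]'

```text
time_s: 28.4
position: [0.5571, -0.1377, 0.018]
eef_rot: [[-0.997, -0.073, 0.001], [-0.073, 0.997, -0.0], [-0.001, -0.001, -1.0]]
force: [1.0, -0.4, -3.6]
gripper_width: 0.551
grasp_force: 64.1
```

Emit:
apply_moves --series '[[[0, 0, 0], [0, 0, 0.2], 4], [[0, 0, 0], [0, 0, 0], 4], [[0, 0, 0], [0, 0, 0], 5.3], [[0, 0, 0], [0, 0, 0], 5.3], [[0, 0, 0], [0, 0, 0], 5.3], [[0, 0, 0], [0, 0, -2], 5.3], [[0, 0, 0], [0, 0, -4], 5.3], [[0, 0, 0], [0, 0, -4], 5.3], [[0, 0, 0], [0, 0, -4], 5.3], [[0, 0, 0], [0, 0, -4], 5], [[0, 0, 0], [0, 0, -4], 3], [[0, 0, 0], [0, 0, 0], 3]]'

```text
time_s: 29.6
position: [0.5598, -0.1387, 0.2415]
eef_rot: [[-0.997, -0.073, 0.01], [-0.073, 0.997, -0.004], [-0.01, -0.005, -1.0]]
force: [-0.1, -0.9, -0.4]
gripper_width: 0.351
grasp_force: 0.0
```

```bash
python3 - <<'E'
from h import *
p,R=st();c=cam('wrist','w7.png');packs(c)
P=cloud(c);B=np.apply_along_axis(tobox,-1,P)
c=cam('top');packs(c);P=cloud(c);B=np.apply_along_axis(tobox,-1,P)
m=(P[...,2]>.08)&(P[...,2]<.225)&(B[...,0]>.03)&(B[...,0]<.15)&(B[...,1]<.11)&(B[...,1]>.07)
for z in(.215,.2,.18,.16):
    k=m&(abs(P[...,2]-z)<.008);print(z,k.sum(),np.percentile(B[k][:,0],[2,98]) if k.any() else '')
E
```

```text
t 29.6 p [ 0.5598 -0.1387  0.2415] yawx -3.068 z [ 0.01  -0.004 -1.   ] F [-0.1 -0.9 -0.4] w 0.351 gf 0.0 box [-0.0014 -0.0021]
pack px [263. 164.] red [ 0.5502 -0.2087  0.0489] body c [ 561.3 -208. ] size [99.1 47.9] ang 4.2 top z 0.0494
pack px [383. 164.] red [ 0.5402 -0.0684  0.0489] body c [551.6 -67.6] size [99.5 47.2] ang 2.9 top z 0.0494
pack px [323. 165.] red [ 0.5464 -0.1382  0.0489] body c [ 557.  -137.1] size [99.2 48.1] ang 4.2 top z 0.0495
pack px [371. 219.] red [ 0.5475 -0.1394  0.049 ] body c [ 542.7 -139.1] size [67.6 48.5] ang 4.7 top z 0.0501
pack px [348. 221.] red [ 0.5412 -0.0677  0.0491] body c [552.9 -67.6] size [99.5 48.2] ang 3.9 top z 0.05
0.215 91 [0.05722 0.07366]
0.2 3 [0.058124 0.058988]
0.18 3 [0.060244 0.061684]
0.16 1 [0.0636 0.0636]
```

View pics/w7.png

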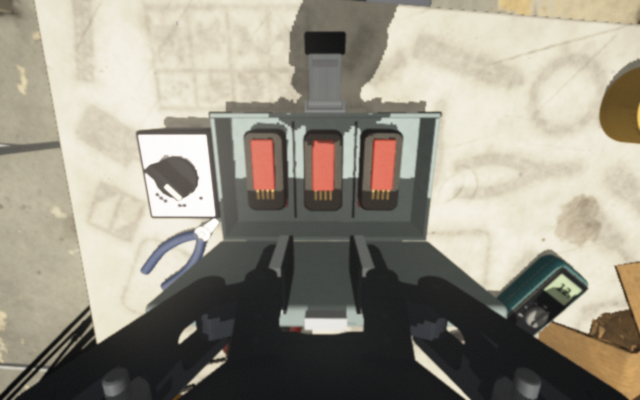

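All three packs lie flat side by side in the box, at (265,165), (323,165) and (382,165). The knob's white pointer end is at about (182,197).

Emit:
apply_moves --series '[[[0, 0, 0.143], [0, 0, -2], 2.4], [[0, 0, 0.143], [0, 0, 0], 2.4], [[0, 0, 0.143], [0, 0, 0], 2.4], [[0, 0, 0.143], [0, 0, 0], 2.4], [[0, 0, 0.143], [0, 0, 0], 2.4], [[0, 0, 0.143], [0, 0, 0], 2.4], [[0, 0, 0.143], [0, 0, 0], 2.4], [[0, 0, 0.143], [0, 0, 0], 2.4], [[0, 0, 0.143], [0, 0, 0], 2.4], [[0, 0, 0.143], [0, 0, 0], 2.4], [[0, 0, 0.143], [0, 0, 0], 2.4], [[0, 0, 0], [0, 0, 0], 2.4]]'

```text
time_s: 30.9
position: [0.5556, -0.1371, 0.2533]
eef_rot: [[-0.071, 0.997, -0.003], [0.997, 0.071, 0.001], [0.001, -0.003, -1.0]]
force: [-0.0, -0.9, -0.8]
gripper_width: 0.28
grasp_force: 0.0
```

Emit:
apply_moves --series '[[[0, 0, 0], [0, 4, 0], 2.4], [[0, 0, 0], [0, 4, 0], 2.4], [[0, 0, 0], [0, 4, 0], 2.4], [[0, 0, 0], [0, 0.3, 0], 2.4], [[0, 0, 0], [0, 0, 0], 2.4], [[0, 0, 0], [0, 0, 0], 2.4]]'

```text
time_s: 31.5
position: [0.678, -0.1287, 0.2544]
eef_rot: [[-0.072, 0.997, -0.002], [0.997, 0.072, 0.0], [0.001, -0.002, -1.0]]
force: [-0.5, -0.6, 0.1]
gripper_width: 0.282
grasp_force: 0.0
```

```bash
python3 - <<'E'
from h import *
togo([*frombox(.1215,0),.162])
c=cam('wrist','w8.png');P=cloud(c);B=np.apply_along_axis(tobox,-1,P)
m=(P[...,2]>.165)&(P[...,2]<.2)&(B[...,0]>.095)&(B[...,0]<.15)&(abs(B[...,1])<.06)
for a in(-.045,-.03,.03,.045):
    k=m&(abs(B[...,1]-a)<.007);print(a,k.sum(),np.c_[B[k],P[k][:,2:]].mean(0).round(4) if k.any() else '')
E
```

```text
t 31.5 p [ 0.678  -0.1287  0.2544] yawx 1.643 z [-0.002  0.    -1.   ] F [-0.5 -0.6  0.1] w 0.282 gf 0.0 box [ 0.1172 -0.0007]
togo tool cm [0.07 0.45 9.24]
-0.045 358 [ 0.1134 -0.0467  0.1827]
-0.03 225 [ 0.1183 -0.0299  0.184 ]
0.03 296 [0.1182 0.03   0.1837]
0.045 353 [0.1163 0.0458 0.1834]
```

Emit:
apply_moves --series '[[[0, 0, 0], [0, 0.1, 3], 2.4], [[0, 0, 0], [0, 0, 3], 2.4], [[0, 0, 0], [0, 0, 2], 2.4], [[0, 0, 0], [0, 0, 1.4], 2.4], [[0, 0, 0], [0, 0, 0], 2.4], [[0, 0, 0], [0, 0, 0], 0.5], [[0, 0, 0], [0, 0, 0], 0.5], [[0, 0, 0], [0, 0, 0], 0.5], [[0, 0, 0], [0, 0, 0], 0.5]]'

```text
time_s: 32.45
position: [0.6801, -0.1289, 0.162]
eef_rot: [[-0.071, 0.997, 0.0], [0.997, 0.071, -0.0], [-0.0, 0.0, -1.0]]
force: [-3.0, -0.3, -0.0]
gripper_width: 0.111
grasp_force: 58.8
```

```bash
python3 - <<'E'
from h import *
st()
ph1=np.arctan2(.178-.062,-(.118-.075));ph1=np.pi-np.arctan2(.116,.043);th0=ph1-np.arctan2(56,110);print(th0)
th=np.linspace(th0,0,13);ph=np.arctan2(56,110)+th
x=-.1234*np.cos(ph);z=.1234*np.sin(ph)
print(np.c_[np.diff(x),-np.diff(z)].round(4)*100)
E
```

```text
t 32.5 p [ 0.6801 -0.1289  0.162 ] yawx 1.642 z [ 0. -0. -1.] F [-3.  -0.3 -0. ] w 0.111 gf 58.8 box [ 0.1193 -0.0011]
1.4548888609744115
[[-1.43 -0.43]
 [-1.47 -0.26]
 [-1.49 -0.08]
 [-1.49  0.1 ]
 [-1.47  0.28]
 [-1.42  0.46]
 [-1.36  0.63]
 [-1.27  0.79]
 [-1.17  0.93]
 [-1.05  1.07]
 [-0.91  1.19]
 [-0.76  1.29]]
```

Emit:
apply_moves --series '[[[0, 0, 0], [0, -1.4, -0.4], 0.5], [[0, 0, 0], [0, -1.5, -0.3], 0.5], [[0, 0, 0], [0, -1.5, -0.1], 0.5], [[0, 0, 0], [0, -1.5, 0.1], 0.5], [[0, 0, 0], [0, -1.5, 0.3], 0.5], [[0, 0, 0], [0, -1.4, 0.5], 0.5], [[0, 0, 0], [0, -1.4, 0.6], 0.5], [[0, 0, 0], [0, 0, 0], 0.5]]'

```text
time_s: 33.25
position: [0.5789, -0.1363, 0.1565]
eef_rot: [[-0.071, 0.997, 0.004], [0.997, 0.071, -0.001], [-0.002, 0.004, -1.0]]
force: [-3.8, -0.4, 6.6]
gripper_width: 0.113
grasp_force: 59.9
```

Emit:
apply_moves --series '[[[0, 0, 0], [0, -1.3, 0.8], 0.5], [[0, 0, 0], [0, -1.2, 0.9], 0.5], [[0, 0, 0], [0, -1.0, 1.1], 0.5], [[0, 0, 0], [0, -0.9, 1.2], 0.5], [[0, 0, 0], [0, -0.7, 1.3], 0.5], [[0, 0, 0], [0, 0, 0.3], 0.5], [[0, 0, 0], [0, 0, 0.3], 0.5], [[0, 0, 0], [0, 0, 0], 0.5]]'

```text
time_s: 34.05
position: [0.5283, -0.1401, 0.1003]
eef_rot: [[-0.071, 0.997, 0.003], [0.997, 0.071, -0.002], [-0.003, 0.003, -1.0]]
force: [-13.9, 4.1, 35.7]
gripper_width: 0.116
grasp_force: 68.3
```

Emit:
apply_moves --series '[[[0, 0, 0], [0, 0, -0.3], 0.5], [[0, 0, 0], [0, 0, 0], 3], [[0, 0, 0], [0, 0, 0], 3], [[0, 0, 0], [0, 0, 0], 3], [[0, 0, 0], [0, 0, -3], 3], [[0, 0, 0], [0, 0, -4], 3], [[0, 0, 0], [-4, 0, -4], 3], [[0, 0, 0], [-4, 0, 0], 3], [[0, 0, 0], [-4, 0, 0], 3], [[0, 0, 0], [0, 0, 0], 3]]'

```text
time_s: 35.05
position: [0.5365, -0.2594, 0.2034]
eef_rot: [[-0.066, 0.998, 0.002], [0.998, 0.066, -0.002], [-0.003, 0.001, -1.0]]
force: [-0.2, -0.7, 0.1]
gripper_width: 0.352
grasp_force: 0.0
```

```bash
python3 - <<'E'
from h import *
st()
c=cam('top');P=cloud(c);B=np.apply_along_axis(tobox,-1,P)
for a in(-.07,-.055,.05):
    for yy in (.09,.03):
        k=(abs(B[...,0]-a)<.006)&(abs(B[...,1]-yy)<.02)&(P[...,2]<.1)&(P[...,2]>.05);print(a,yy,k.sum(),np.median(P[k][:,2]).round(4))
m=(abs(B[...,1])<.02)&(B[...,0]<-.1)&(B[...,0]>-.19)&(P[...,2]>.015)&(P[...,2]<.12);print('latch z',np.median(P[m][:,2]),B[m][:,0].min())
c=cam('wrist','w9.png');P=cloud(c);B=np.apply_along_axis(tobox,-1,P)
print('mid lid', [ (r,P[r,320].round(4)) for r in ()])
m=(P[...,2]>.088)&(P[...,2]<.1)&(B[...,1]<-.13)&(B[...,1]>-.22)
if m.any():q=P[m];print('knob',len(q),[np.round(x,1) for x in cv2.minAreaRect((q[:,:2]*1000).astype('f4'))],'exp',frombox(-.005,-.167))
E
```

```text
t 35.0 p [ 0.5365 -0.2594  0.2034] yawx 1.637 z [ 0.002 -0.002 -1.   ] F [-0.2 -0.7  0.1] w 0.352 gf 0.0 box [-0.0334 -0.1208]
-0.07 0.09 52 0.0783
-0.07 0.03 54 0.078
-0.055 0.09 52 0.0792
-0.055 0.03 51 0.0786
0.05 0.09 49 0.0796
0.05 0.03 52 0.0789
latch z 0.041132418468669885 -0.1539
mid lid []
knob 424 [array([ 570.4, -301.5]), array([45.5, 12.1]), np.float64(46.8)] exp [ 0.56819349 -0.3034199 ]
```

View pics/w9.png

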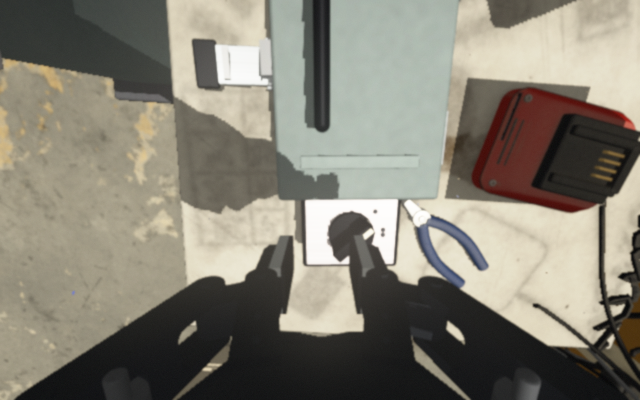

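The lid is shut level and the latch is open at (230,65). On the knob plate, the one-stud mark is at (375,211) and the two-stud mark at (383,232). The bar measures about +43° in box axes, so the knob is at one stud and needs about 86° clockwise.

Emit:
apply_moves --series '[[[0, 0, -0.145], [0, 0, 0], 3], [[0, 0, -0.145], [0, 0, 0], 3], [[0, 0, -0.145], [0, 0, 0], 3], [[0, 0, -0.145], [0, 0, 0], 3], [[0, 0, -0.145], [0, 0, 0], 3], [[0, 0, -0.145], [0, 0, 0], 3], [[0, 0, -0.145], [0, 0, 0], 3], [[0, 0, -0.145], [0, 0, 0], 3], [[0, 0, -0.145], [0, 0, 0], 3], [[0, 0, -0.145], [0, 0, 0], 3], [[0, 0, -0.145], [0, 0, 0], 3], [[0, 0, -0.145], [0, 0, 0], 3]]'

```text
time_s: 36.35
position: [0.5357, -0.2527, 0.2032]
eef_rot: [[-0.969, -0.246, -0.001], [-0.246, 0.969, 0.001], [0.001, 0.001, -1.0]]
force: [-0.7, -0.3, -0.1]
gripper_width: 0.351
grasp_force: 0.0
```

Emit:
apply_moves --series '[[[0, 0, -0.145], [0, 0, 0], 3], [[0, 0, -0.145], [0, 0, 0], 3], [[0, 0, -0.145], [0, 0, 0], 3], [[0, 0, -0.145], [0, 0, 0], 3], [[0, 0, 0], [0, 0, 0], 3], [[0, 0, 0], [0, 0, 0], 3]]'

```text
time_s: 36.95
position: [0.5358, -0.2535, 0.2034]
eef_rot: [[-0.683, -0.73, -0.001], [-0.73, 0.683, 0.001], [-0.0, 0.001, -1.0]]
force: [-0.1, -0.1, 0.3]
gripper_width: 0.353
grasp_force: 0.0
```

```bash
python3 - <<'E'
from h import *
c=cam('wrist');P=cloud(c);B=np.apply_along_axis(tobox,-1,P)
m=(P[...,2]>.086)&(P[...,2]<.1)&(B[...,1]<-.13)&(B[...,1]>-.22);q=P[m];r=cv2.minAreaRect((q[:,:2]*1000).astype('f4'));print('knob',len(q),[np.round(x,1) for x in r])
w=m&(c['pixels'].min(-1)>120);print('white',w.sum(),np.median(P[w],0) if w.any() else '')
togo([.5688,-.3028,.075])
E
```

```text
knob 742 [array([ 569.4, -302.5]), array([46. , 12.3]), np.float64(47.0)]
white 185 [ 0.57880045 -0.29315922  0.0951067 ]
t 37.0 p [ 0.5358 -0.2537  0.2034] yawx -2.323 z [-0.  0. -1.] F [-0.4  0.6 -0.3] w 0.349 gf 0.0 box [-0.0337 -0.1151]
togo tool cm [ 1.33 -5.77 12.84]
```

Emit:
apply_moves --series '[[[0, 0, 0], [0.7, -2.9, 0], 3], [[0, 0, 0], [0.6, -2.9, 0], 3], [[0, 0, 0], [0, 0, 3], 3], [[0, 0, 0], [0, 0, 3], 3], [[0, 0, 0], [0, 0, 3], 3], [[0, 0, 0], [0, 0, 2], 3], [[0, 0, 0], [0, 0, 1.6], 3], [[0, 0, 0], [0, 0, 0], 3], [[0, 0, 0], [0, 0, 0], 3]]'

```text
time_s: 37.9
position: [0.5693, -0.3034, 0.0777]
eef_rot: [[-0.683, -0.731, -0.0], [-0.731, 0.683, 0.0], [0.0, 0.0, -1.0]]
force: [-0.3, -0.4, 0.2]
gripper_width: 0.354
grasp_force: 0.0
```

```bash
python3 - <<'E'
from h import *
togo([.569,-.3027,.075])
E
```

```text
t 37.9 p [ 0.5693 -0.3034  0.0777] yawx -2.322 z [-0.  0. -1.] F [-0.3 -0.4  0.2] w 0.354 gf 0.0 box [-0.0039 -0.1671]
togo tool cm [-0.03  0.07  0.27]
```

Emit:
apply_moves --series '[[[0, 0, 0], [0, 0, 0.1], 0.5], [[0, 0, 0], [0, 0, 0], 0.5], [[0, 0, 0], [0, 0, 0], 0.5], [[0, 0, 0], [0, 0, 0], 0.5]]'

```text
time_s: 38.3
position: [0.5695, -0.3035, 0.0781]
eef_rot: [[-0.682, -0.731, 0.001], [-0.731, 0.682, -0.0], [-0.0, -0.001, -1.0]]
force: [-3.0, 2.8, 6.7]
gripper_width: 0.125
grasp_force: 60.5
```

Emit:
apply_moves --series '[[[0, 0, 0.125], [0, 0, 0], 0.5], [[0, 0, 0.125], [0, 0, 0], 0.5], [[0, 0, 0.125], [0, 0, 0], 0.5], [[0, 0, 0.125], [0, 0, 0], 0.5], [[0, 0, 0.125], [0, 0, 0], 0.5], [[0, 0, 0.125], [0, 0, 0], 0.5], [[0, 0, 0.125], [0, 0, 0], 0.5], [[0, 0, 0.125], [0, 0, 0], 0.5], [[0, 0, 0.125], [0, 0, 0], 0.5], [[0, 0, 0.125], [0, 0, 0], 0.5], [[0, 0, 0.125], [0, 0, 0], 0.5], [[0, 0, 0.125], [0, 0, 0], 0.5]]'

```text
time_s: 39.5
position: [0.5693, -0.3022, 0.0781]
eef_rot: [[-0.776, 0.63, 0.0], [0.63, 0.776, 0.002], [0.001, 0.002, -1.0]]
force: [-3.2, 5.0, 8.2]
gripper_width: 0.122
grasp_force: 61.8
```

Emit:
apply_moves --series '[[[0, 0, 0], [0, 0, 0], 0.5], [[0, 0, 0], [0, 0, 0], 0.5], [[0, 0, 0], [0, 0, 0], 0.5]]'

```text
time_s: 39.8
position: [0.5693, -0.3022, 0.0781]
eef_rot: [[-0.778, 0.628, 0.001], [0.628, 0.778, 0.002], [0.001, 0.002, -1.0]]
force: [-2.7, 5.9, 7.9]
gripper_width: 0.125
grasp_force: 60.7
```

Emit:
apply_moves --series '[[[0, 0, 0], [0, 0, 0], 3], [[0, 0, 0], [0, 0, 0], 3], [[0, 0, 0], [0, 0, 0], 3], [[0, 0, 0], [0, 0, -3], 3], [[0, 0, 0], [0, 0, -4], 3], [[0, 0, 0], [0, 0, -4], 3], [[0, 0, 0], [0, 0, -4], 3], [[0, 0, 0], [0, 0, 0], 3], [[0, 0, 0], [0, 0, 0], 3]]'

```text
time_s: 40.7
position: [0.57, -0.3044, 0.2278]
eef_rot: [[-0.778, 0.629, 0.002], [0.629, 0.778, -0.002], [-0.003, 0.0, -1.0]]
force: [0.5, 0.1, -0.9]
gripper_width: 0.353
grasp_force: 0.0
```

```bash
python3 - <<'E'
from h import *
st();c=cam('wrist');P=cloud(c);B=np.apply_along_axis(tobox,-1,P)
m=(P[...,2]>.086)&(P[...,2]<.1)&(B[...,1]<-.13)&(B[...,1]>-.22);q=P[m];r=cv2.minAreaRect((q[:,:2]*1000).astype('f4'));print('knob',len(q),[np.round(x,1) for x in r])
w=m&(c['pixels'].min(-1)>120);print('white',w.sum(),np.median(P[w],0) if w.any() else '')
c=cam('scene','s9.png');P=cloud(c);B=np.apply_along_axis(tobox,-1,P)
for a in(-.07,-.055,.05):
    k=(abs(B[...,0]-a)<.006)&(abs(B[...,1])<.1)&(P[...,2]<.1)&(P[...,2]>.05);print(a,k.sum(),np.median(P[k][:,2]).round(4))
E
```

```text
t 40.7 p [ 0.57   -0.3044  0.2278] yawx 2.461 z [ 0.002 -0.002 -1.   ] F [ 0.5  0.1 -0.9] w 0.353 gf 0.0 box [-0.0032 -0.1681]
knob 559 [array([ 570.2, -301.9]), array([11.8, 46.4]), np.float64(50.8)]
white 163 [ 0.57952787 -0.31023546  0.09517913]
-0.07 269 0.0784
-0.055 217 0.079
0.05 199 0.0782
```

View pics/s9.png

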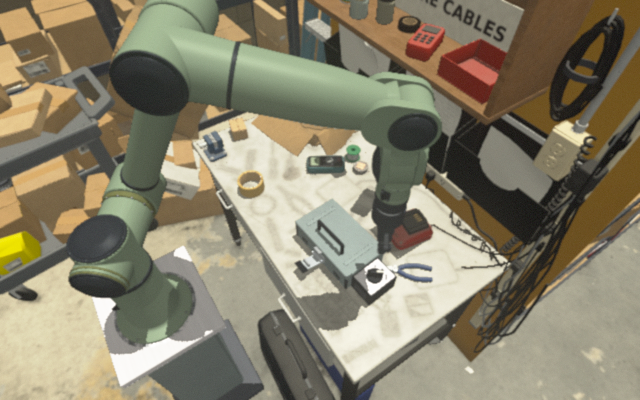

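The scene view shows the lid shut (340,240), the latch hanging open (312,258) and the knob pointer at -43° in box axes, which is three studs. The tape, meter and cutters haven't moved.

```bash
python3 -c "
from h import *
print(close_job())"
```

```text
the job is handed in; nothing more can be done
None
```

The job is handed in: all three packs lie flat in the box, the lid is shut with the latch undone, and the selector is at three studs; my last measurements confirmed this, but the hand-in returned no verdict.

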